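Secure the jars in their spill trays

ROBOT

A 6-joint arm with a two-finger parallel gripper is mounted at the origin on a cart in front of the work surface, level with it; the furniture and walls round the work are solid. World frame = base frame: x ahead of the robot, y to its left, z up, the work surface at z = 0. Lengths are in mm, angles in rad, forces in N, time in s.
With the tool pointing down it reaches from about 400 to 925 mm from the base axis. Payload 12.5 kg.
Tool frame: the origin (TCP) lies at the very end of the fingers, on their centre line; the grasp point (between the pads) lies 19 mm behind it; z points along the fingers, y is the line along which they close (so a half turn about z gives the same grasp; the last joint's range is limited). The gripper opens to 95 mm and grips with 3 to 60 N. Pads are 20 mm wide; open, the fingers measure 119 mm over their backs; the gripper's body (75 mm by 180 mm) begins 59 mm behind the grasp point.
Start: joints at [-1.293, 0.491, 1.559, -0, 1.092, -0.106], TCP at [234.053, -579.539, 214.661] pointing down, gripper open.
Joint ranges: [-3.1, 3.1], [-0.84, 2.19], [0.05, 2.79], [-1.13, 4.28], [0.06, 2.93], [-2.69, 2.69]. Speed limits (rad/s): [2.22, 2.22, 2.79, 3.14, 3.14, 3.14].

INTERFACE

Orientations are given as [roll, pitch, yaw] about the fixed x, y, z axes, in that order (R = Rz(yaw) Ry(pitch) Rx(roll)).
In Python, from bench import bot gives the robot as it stands.
- The arm moves only by the tool move_arm, never from a script. Its argument "series" is a list that holds one entry, the list of rows, each a list of 5 numbers: the shift along the world's x, y, z in mm, then the turn about the world's z in rad, then the closure, from 0 (fully open) to 1 (shut). In form: [[[x, y, z, turn, gripper], ...]]. A call has 1 to 10 rows; each row is the pose to reach, as a shift and turn from the pose commanded when the call began; what a row does not reach only later rows make up. A row lasts 1/8 s, in which the tool goes at most 62.5 mm and 10.7 degrees, less where a joint would pass 70% of its speed; a pose out of reach is approached as far as the arm can. A call with a gripper value outside its range is refused whole. The fingers move at their own pace and stop on an object; "grip_force" is the grip in N (left out, the last holds). Time passes only in rows, so rows that repeat a pose let the fingers close. It gives the time, the measured TCP pose, the force, the opening and the grip force at its end, in the units of the state.
- bot.get_state(): the state, without advancing time (a new reading comes with each control period).
- bot.camera(name): name is "scene" or "top" or "wrist"; returns a dict with "color" (420x560x3 uint8, blue, green, red), "depth" (420x560 float32, mm along the optical axis (not along the pixel's ray), 0 where there is no reading), "camera_matrix" (3x3 intrinsics, pixels), "R" (3x3) and "t" (3): a world point X has camera coordinates R X + t; the wrist camera has in their place "mount" (4x4, takes a point from camera to tool coordinates, whose origin is the TCP and whose axes are the flange's). Camera axes: x right, y down, z forward; pixel columns grow to the right and rows downward; lengths in mm; the calibration is good to about 2 mm. The wrist camera is an equidistant fisheye: a pixel r from the principal point sees the ray r / f radians off the axis. A picture is of the moment at which its call begins: read the wrist's pose just before it.
- bot.sign_off(): hands the job in; it is judged then, once.
Trained networks look in the newest picture that a camera, given by its name, has taken for a name from the list of things; names that differ only in an ending like _2 or _b are one class to them, and where a whole thing is asked for, a point or a joint stands for the part that bears it (a point fixed in the world has none). Each returns a list of dicts, best first, with "p" (0 to 1); they miss things now and then, are a little off and sometimes report something else, mostly with a low value. They report only what shows in the picture. A call takes as long as a camera call. They do not tell look-alikes from the thing itself.
- bot.cut_out(camera, label): "mask" (420x560 bool, what is visible of it) and "extent" ([left, top, right, bottom] in pixels, round what is visible of it).
- bot.spot_point(camera, label): "uv" ([column, row] in pixels: a listed point, or the origin of a listed thing).
The state is a dict: "clock": time; "joint_positions": joint angles; "dq": joint speeds; "effort": joint torques, N m; "tcp_pos": TCP position; "ee_rot": TCP orientation; "ft_force": force on the tool from outside, world axes, zero at the start; "wrist_torque": the same for the moment, N m; "grip_width": finger opening in mm; "finger_force": force on a finger pad.
Only numpy, scipy, OpenCV 4.12 (cv2) and the standard library are available. Lean on these libraries where they do the work, as an engineer would, in place of code of your own. Each camera call takes 0.05 s, during which the arm holds its last target. There are 200 camera calls.

TASK

Stand every jar upright in its own spill tray: first put the tall white-lidded fixative jar in the red tray, then put the other three (short yellow-lidded cup, short white-lidded cup, tall black-lidded jar) in the trays that match their lid colours, in any order. Keep the jars upright and set them down gently, flat on the tray floor inside the rim. Leave the small black canister and the small brown dropper bottle where they stand.

Things in the scene. Friction and masses are not known exactly. Their poses are not given: they have to be found in the camera images.
- fixative_jar_center (a point): The fixative jar: the TALL jar with a white lid and whitish contents; a loose, closed, rigid round jar, 62 mm in diameter and 104 mm high, under 0.3 kg, standing on the worktop. This point: its centre, half-way up (52 mm above its foot); z up. Take it from above round its upper part (straight-sided; the lid is fixed), fingers no deeper than the gripper has room for.
- yellow_cup_center (a point): Short specimen cup with a yellow lid; a loose, closed, rigid round jar, 58 mm in diameter and 75 mm high, under 0.3 kg, standing on the worktop. This point: its centre, half-way up (37.5 mm above its foot); z up. Take it from above round its upper part (straight-sided; the lid is fixed), fingers no deeper than the gripper has room for.
- white_cup_center (a point): SHORT specimen cup with a white lid; a loose, closed, rigid round jar, 58 mm in diameter and 75 mm high, under 0.3 kg, standing on the worktop. This point: its centre, half-way up (37.5 mm above its foot); z up. Take it from above round its upper part (straight-sided; the lid is fixed), fingers no deeper than the gripper has room for.
- black_jar_center (a point): Tall stain jar with a black lid; a loose, closed, rigid round jar, 58 mm in diameter and 97 mm high, under 0.3 kg, standing on the worktop. This point: its centre, half-way up (48.5 mm above its foot); z up. Take it from above round its upper part (straight-sided; the lid is fixed), fingers no deeper than the gripper has room for.
- red_tray: Red round plastic spill tray lying fixed on the worktop: 100 mm over its rim, 92 mm inside the rim, floor 4 mm above the worktop, rim 10 mm high; a small lifting tab sticks out 69 mm from its centre. Origin: centre of its underside, on the worktop; z up, x toward the tab.
- yellow_tray: Yellow round plastic spill tray lying fixed on the worktop: 100 mm over its rim, 92 mm inside the rim, floor 4 mm above the worktop, rim 10 mm high; a small lifting tab sticks out 69 mm from its centre. Origin: centre of its underside, on the worktop; z up, x toward the tab.
- white_tray: White round plastic spill tray lying fixed on the worktop: 100 mm over its rim, 92 mm inside the rim, floor 4 mm above the worktop, rim 10 mm high; a small lifting tab sticks out 69 mm from its centre. Origin: centre of its underside, on the worktop; z up, x toward the tab.
- black_tray: Black round plastic spill tray lying fixed on the worktop: 100 mm over its rim, 92 mm inside the rim, floor 4 mm above the worktop, rim 10 mm high; a small lifting tab sticks out 69 mm from its centre. Origin: centre of its underside, on the worktop; z up, x toward the tab.
- canister_center (a point): Small all-black screw canister, 38 mm in diameter and 57 mm high, a bystander (much slimmer than the jars); loose, not to be moved. This point: its centre, 28.5 mm above its foot; z up.
- oil_center (a point): Small brown dropper bottle with a thin black tip, 27 mm in diameter and 83 mm high, a bystander; loose, not to be moved. This point: its centre, 41.5 mm above its foot; z up. (Other clutter between jars and trays: two fixed card boxes, 34 mm square and 22 mm high.)
Not all that is in view belongs to the job. There is more than one size of the white_tray; the job needs the larger.

How it is judged (in metres and radians):
On the way, in this order (a step that is already met when the one before it is completed fails the run):
1. the fixative jar stands released in the red tray (horizontal distance between fixative_jar_center and red_tray below 0.019 m and z of fixative_jar_center in the frame of red_tray below 0.06 m and angle between fixative_jar_center's own z axis and vertical below 0.1 rad and linear speed of fixative_jar below 0.03 m/s and contact force between the fingers and fixative_jar below 0.1 N), for 0.2 s.
2. the other three jars stand in the trays of their lid colours too (all of step 1 and horizontal distance between yellow_cup_center and yellow_tray below 0.019 m and z of yellow_cup_center in the frame of yellow_tray below 0.0455 m and angle between each of yellow_cup_center, white_cup_center, black_jar_center's own z axis and vertical below 0.1 rad and linear speed of each of yellow_cup, white_cup, black_jar below 0.03 m/s and contact force between the fingers and yellow_cup below 0.1 N and horizontal distance between white_cup_center and white_tray below 0.019 m and z of white_cup_center in the frame of white_tray below 0.0455 m and contact force between the fingers and white_cup below 0.1 N and horizontal distance between black_jar_center and black_tray below 0.019 m and z of black_jar_center in the frame of black_tray below 0.0565 m and contact force between the fingers and black_jar below 0.1 N), for 0.2 s.
At the end, for the whole second after the job is handed in: Fixative jar in the red tray, yellow cup in the yellow, white cup in the white, black jar in the black: each flat on the tray floor inside the rim (centre within 19 mm of the tray's centre, not more than 4 mm high, upright within 0.1 rad), released and at rest (all of step 2); the robot touches nothing.
It fails at once if another jar is carried off (moved more than 40 mm) before the fixative jar stands in the red tray (not (horizontal distance between fixative_jar_center and red_tray below 0.019 m and z of fixative_jar_center in the frame of red_tray below 0.06 m and angle between fixative_jar_center's own z axis and vertical below 0.1 rad) and distance of any of yellow_cup_center, white_cup_center, black_jar_center from where it was at the start of the episode above 0.04 m).
It fails at once if a jar is tipped (more than 40 degrees) (angle between any of fixative_jar_center, yellow_cup_center, white_cup_center, black_jar_center's own z axis and vertical above 0.7 rad).
It fails at once if a jar is dropped or slammed into its tray (faster than 0.7 m/s just above it) ((horizontal distance between fixative_jar_center and red_tray below 0.04 m and z of fixative_jar_center in the frame of red_tray below 0.106 m and linear speed of fixative_jar above 0.7 m/s) or (horizontal distance between yellow_cup_center and yellow_tray below 0.04 m and z of yellow_cup_center in the frame of yellow_tray below 0.0915 m and linear speed of yellow_cup above 0.7 m/s) or (horizontal distance between white_cup_center and white_tray below 0.04 m and z of white_cup_center in the frame of white_tray below 0.0915 m and linear speed of white_cup above 0.7 m/s) or (horizontal distance between black_jar_center and black_tray below 0.04 m and z of black_jar_center in the frame of black_tray below 0.1025 m and linear speed of black_jar above 0.7 m/s)).
It fails at once if the black canister or the brown bottle is shifted (more than 25 mm) or knocked over (distance of any of canister_center, oil_center from where it was at the start of the episode above 0.025 m or angle between any of canister_center, oil_center's own z axis and vertical above 0.6 rad).
It also fails if it takes over 101 s, if anything falls off the work surface, if the arm or the gripper's body presses on something with over 40 N, if the wrist force passes 120 N, or if a joint passes its speed limit or range.

## Working session

There is one attempt and no reset: what is moved stays moved. The work goes in short steps, Python scripts to look and compute and a tool call to move; the robot and the scene stay as the last step left them, time stands still between calls to the robot, and variables do not carry over. Pictures are saved under pics/ and viewed, at most 14 in all, crops included, and the job is handed in when it is done.

Besides the shell and the picture viewer there is one more tool, called as name([rows], argument=value, ...), one row to a line, values as JSON. move_arm: Moves the arm, as the interface text tells. Its arguments: {"type":"object","properties":{"series":{"type":"array","items":{"type":"array","items":{"type":"array","items":{"type":"number"}}}},"grip_force":{"type":"number"}},"required":["series"]}

```bash
mkdir -p pics; cat > h.py <<'E'
import numpy as np, cv2
from bench import bot
N=["fixative_jar_center","yellow_cup_center","white_cup_center","black_jar_center","red_tray","yellow_tray","white_tray","black_tray","canister_center","oil_center"]
H=dict(zip(N,[52,37.5,37.5,48.5,0,0,0,0,28.5,41.5]))
def ray(c,uv):
    K=c["camera_matrix"];d=np.linalg.inv(K)@[uv[0],uv[1],1.]
    return -c["R"].T@c["t"], c["R"].T@d
def at(c,uv,z):
    o,d=ray(c,uv);return o+d*(z-o[2])/d[2]
def tri(a,ua,b,ub):
    o1,d1=ray(a,ua);o2,d2=ray(b,ub)
    s=np.linalg.lstsq(np.c_[d1,-d2],o2-o1,rcond=None)[0]
    p,q=o1+s[0]*d1,o2+s[1]*d2
    return (p+q)/2,np.linalg.norm(p-q)
def cloud(c,m=None):
    D=c["depth"];m=(D>0) if m is None else m&(D>0)
    v,u=np.nonzero(m);z=D[m]
    P=np.linalg.inv(c["camera_matrix"])@np.stack([u*z,v*z,z])
    return (c["R"].T@(P-np.reshape(c["t"],(3,1)))).T
E
python3 - <<'E'
from h import *
np.set_printoptions(precision=1,suppress=True)
C={k:bot.camera(k) for k in("scene","top")}
for k in C: cv2.imwrite(f"pics/{k}0.png",C[k]["color"])
for n in N:
    S={k:bot.spot_point(k,n) for k in C}
    for k in C:
        for s in S[k][:3]: print(n,k,round(s["p"],2),np.array(s["uv"]),at(C[k],s["uv"],H[n])[:2])
    if S["scene"] and S["top"]: print("   tri",*tri(C["top"],S["top"][0]["uv"],C["scene"],S["scene"][0]["uv"]))
    for s in bot.cut_out("top",n)[:2]:
        P=cloud(C["top"],s["mask"]); zt=np.percentile(P[:,2],95); Q=P[P[:,2]>zt-6]
        print("   top cut",round(s["p"],2),s["extent"],"ztop %.1f"%zt,"mid",(Q.min(0)+Q.max(0))[:2]/2,"size",np.ptp(Q,0)[:2])
print(bot.get_state())
E
```

```text
fixative_jar_center scene 0.94 [307.6 198.4] [ 460.1 -340.3]
fixative_jar_center top 0.52 [318.4 233.6] [ 439.  -331.1]
   tri [ 446.4 -327.4   61. ] 16.593724153155218
   top cut 0.64 [311.1, 223.4, 331.5, 240.7] ztop 110.3 mid [ 441.6 -340.5] size [48.9 52.8]
yellow_cup_center scene 0.74 [288.3 230.5] [ 446.8 -138.4]
yellow_cup_center top 0.73 [269.3 229.9] [ 455.7 -154.8]
yellow_cup_center top 0.7 [259.6 201.3] [ 560.6 -120.8]
   tri [ 455.3 -155.1   25.7] 2.500577379726042
   top cut 0.78 [259.3, 223.5, 273.1, 240.7] ztop 80.2 mid [ 448.  -143.6] size [52.8 49.7]
white_cup_center scene 0.9 [263.  268.1] [432.9  74.3]
white_cup_center top 0.51 [206.9 236.9] [433.7  71.1]
   tri [434.   71.6  35.2] 0.48781176730985215
   top cut 0.73 [199.0, 228.9, 223.3, 239.3] ztop 79.3 mid [438.6  65.2] size [50.1 49.8]
   top cut 0.17 [252.0, 183.0, 275.2, 214.3] ztop 13.0 mid [ 576.3 -130.8] size [112.9  92.9]
black_jar_center scene 0.92 [223.2 318.2] [425.8 308.4]
black_jar_center top 0.71 [146.9 232.8] [451.1 285. ]
   tri [446.5 288.6  24.8] 13.118300296005946
   top cut 0.55 [135.6, 229.4,
[... 1295 characters left out ...]
5] [430.2 -37. ]
canister_center top 0.48 [233.5 239.7] [422.5 -24.1]
   tri [423.3 -24.6  38.3] 2.3921371141249126
oil_center scene 0.7 [237.3 236.9] [574.5 -32. ]
oil_center top 0.6 [235.9 199. ] [569.8 -34.9]
oil_center top 0.21 [318.8 230.5] [ 450.7 -333.7]
   tri [572.4 -33.6  40.7] 5.46793361376064
{'clock': 1.6, 'joint_positions': array([-1.3,  0.5,  1.6,  0. ,  1.1, -0.1]), 'dq': array([-0., -0., -0., -0., -0., -0.]), 'effort': array([  0. , -61.2, -25.8,   0.1,   0. ,  -0. ]), 'tcp_pos': array([ 234. , -579.5,  214.7]), 'ee_rot': array([ 3.1, -0. ,  0.4]), 'ft_force': array([-0.8,  0.7, -0.3]), 'wrist_torque': array([0., 0., 0.]), 'finger_force': 0.0, 'grip_width': 95.0754652419338}
```

View pics/top0.png

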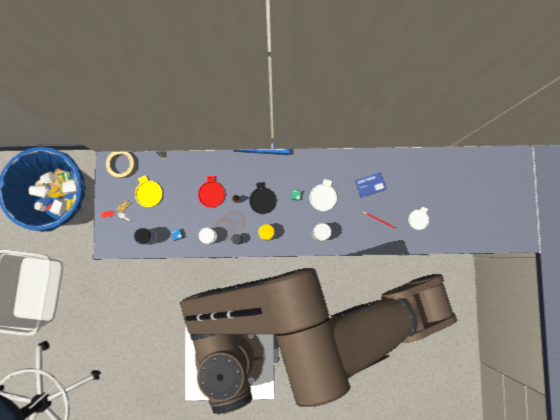

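View pics/scene0.png

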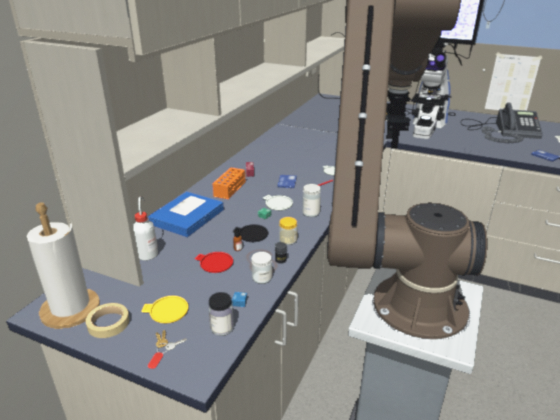

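Top view: the jars stand in a row: black (146,236), white cup (208,236), yellow (266,232), fixative (321,231). The trays are yellow (148,194), red (212,194), black (262,200) and large white (323,197). The small white tray at (419,219) is a decoy. The scene view agrees. I'll hover over the fixative jar and look with the wrist camera.

move_arm([
  [[50,58,5,-0.15,0],[100,116,5,-0.3,0],[150,174,5,-0.384,0],[195,225,5,-0.384,0],[207,240,5,-0.384,0],[207,240,5,-0.384,0]],
])

```text
clock: 2.35
tcp_pos: [443.0, -336.7, 219.9]
ee_rot: [-3.142, -0.0, 0.004]
ft_force: [-0.4, -0.1, -0.7]
grip_width: 95.3
finger_force: 0.0
```

```bash
cat >> h.py <<'E'
from scipy.spatial.transform import Rotation as Ro
from scipy.optimize import least_squares
def wcam():
    s=bot.get_state();c=bot.camera("wrist")
    T=np.eye(4);T[:3,:3]=Ro.from_euler("xyz",s["ee_rot"]).as_matrix();T[:3,3]=s["tcp_pos"]
    c["T"]=T@c["mount"];return c
def wray(c,uv):
    K=c["camera_matrix"];uv=np.atleast_2d(uv)
    x=(uv[:,0]-K[0,2])/K[0,0];y=(uv[:,1]-K[1,2])/K[1,1];r=np.hypot(x,y)+1e-9
    d=np.stack([np.sin(r)*x/r,np.sin(r)*y/r,np.cos(r)],1)
    return c["T"][:3,3],d@c["T"][:3,:3].T
def wat(c,uv,z):
    o,d=wray(c,uv);return o+d*((z-o[2])/d[:,2])[:,None]
def wcloud(c,m):
    D=c["depth"];m=m&(D>0);v,u=np.nonzero(m)
    o,d=wray(c,np.c_[u,v]);dz=d@c["T"][:3,2]
    return o+d*(D[m]/dz)[:,None]
def circ(P):
    # circle fit to the outline of points' horizontal hull
    h=cv2.convexHull(P[:,:2].astype(np.float32))[:,0]
    f=least_squares(lambda q:np.hypot(h[:,0]-q[0],h[:,1]-q[1])-q[2],[*h.mean(0),40],loss="soft_l1",f_scale=1.5)
    return f.x
def look(names,tag,top={}):
    c=wcam();cv2.imwrite(f"pics/{tag}.png",c["color"])
    for n in names:
        for s in bot.cut_out("wrist",n)[:3]:
            P=wcloud(c,s["mask"])
            if len(P)<20: continue
            zt=np.percentile(P[:,2],90);Q=P[abs(P[:,2]-zt)<4]
            print(n,"p%.2f"%s["p"],np.round(s["extent"]),"ztop %.1f"%zt,"circle",circ(Q).round(1),len(Q))
        for s in bot.spot_point("wrist",n)[:2]: print("   spot %.2f"%s["p"],np.round(s["uv"]),wat(c,s["uv"],H[n])[0].round(1))
    return c
E
python3 - <<'E'
from h import *
np.set_printoptions(precision=3,suppress=True)
s=bot.get_state();print(s["clock"],s["tcp_pos"],s["ee_rot"],s["ft_force"])
c=look(["fixative_jar_center","white_tray","black_tray","yellow_cup_center"],"w1");print(c["mount"],c["T"])
t=bot.camera("top")
for n in N[4:8]:
    m=bot.cut_out("top",n)[0]["mask"];P=cloud(t,m)
    k=cv2.morphologyEx(m.astype(np.uint8),cv2.MORPH_OPEN,cv2.getStructuringElement(cv2.MORPH_ELLIPSE,(15,15)))
    v,u=np.nonzero(k);print(n,at(t,[u.mean(),v.mean()],7)[:2],np.median(P[:,2]))
E
```

```text
2.35 [ 443.042 -336.686  219.861] [-3.142 -0.     0.004] [-0.427 -0.126 -0.733]
fixative_jar_center p0.78 [252. 156. 319. 233.] ztop 104.9 circle [ 443.6 -337.2   28.8] 3053
white_tray p0.93 [516. 127. 552. 180.] ztop 7.3 circle [ 489.1 -704.3   38.3] 859
white_tray p0.67 [257.  14. 342. 112.] ztop 9.7 circle [ 583.6 -355.5   56.4] 1382
   spot 0.61 [530. 159.] [ 483.5 -701.5    0. ]
   spot 0.55 [298.  70.] [ 576.6 -352.     0. ]
black_tray p0.98 [ 89.  37. 160. 126.] ztop 9.6 circle [ 575.1 -125.5   56. ] 1096
   spot 0.82 [123.  88.] [ 566.2 -127.3    0. ]
yellow_cup_center p0.95 [ 88. 160. 150. 212.] ztop 75.6 circle [ 447.5 -141.    27. ] 1528
   spot 0.84 [121. 185.] [ 446.  -139.    37.5]
[[  -0.001   -0.968   -0.249   69.727]
 [   1.      -0.001    0.       0.054]
 [  -0.      -0.249    0.968 -170.186]
 [   0.       0.       0.       1.   ]] [[   0.003   -0.969   -0.249  512.711]
 [  -1.      -0.003   -0.001 -336.449]
 [   0.       0.249   -0.969  390.07 ]
 [   0.       0.       0.       1.   ]]
red_tray [594.936  59.65 ] 4.068325067439387
yellow_tray [600.941 292.641] 4.015766381707601
white_tray [ 588.158 -347.509] 4.863829670071948
black_tray [ 568.038 -130.962] 4.4677671176707445
```

View pics/w1.png

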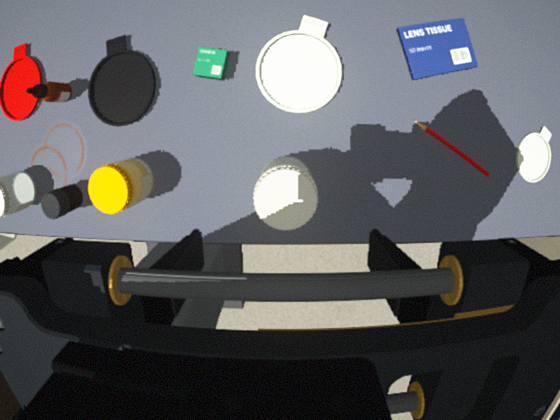

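Wrist view: the fixative jar (285,192) is directly under the gripper, with its top at 105 mm as expected. The white tray is at (298,72) and the black one at (123,88). I'll descend, grip and lift.

move_arm([
  [[0,0,-55,0,0],[0,0,-105,0,0],[0,0,-135,0,0],[0,0,-150,0,0],[0,0,-150,0,1],[0,0,-150,0,1],[0,0,-150,0,1],[0,0,-150,0,1],[0,0,-150,0,1],[0,0,-150,0,1]],
], grip_force=20)

```text
clock: 4.3
tcp_pos: [441.3, -339.6, 70.4]
ee_rot: [3.141, -0.001, -0.0]
ft_force: [-0.9, 3.3, 7.7]
grip_width: 61.5
finger_force: 20.0
```

move_arm([
  [[0,0,0,0,1],[0,0,20,0,1],[0,0,65,0,1],[0,0,120,0,1],[0,0,150,0,1],[0,0,150,0,1]],
])

```text
clock: 5.05
tcp_pos: [441.5, -340.0, 221.7]
ee_rot: [3.139, -0.003, -0.0]
ft_force: [-0.2, -0.7, -2.8]
grip_width: 61.6
finger_force: 20.0
```

move_arm([
  [[5,25,0,0,1],[15,75,0,0,1],[25,130,0,0,1],[36,185,0,0,1],[47,240,0,0,1],[58,295,0,0,1],[68,345,0,0,1],[76,380,0,0,1],[80,398,0,0,1],[80,398,0,0,1]],
])

```text
clock: 6.3
tcp_pos: [520.8, 58.9, 218.7]
ee_rot: [3.141, 0.001, 0.001]
ft_force: [-0.3, -0.1, -1.3]
grip_width: 62.3
finger_force: 20.0
```

```bash
python3 - <<'E'
from h import *
s=bot.get_state();print(s["clock"],s["tcp_pos"],s["ee_rot"],s["grip_width"])
c=look(N[1:],"w2")
for n in ["red_tray","black_tray","yellow_tray"]:
    # fit disc outline at rim height, tab excluded as outlier
    for q in bot.cut_out("wrist",n)[:1]:
        k=cv2.morphologyEx(q["mask"].astype(np.uint8),cv2.MORPH_OPEN,cv2.getStructuringElement(cv2.MORPH_ELLIPSE,(35,35)))
        v,u=np.nonzero(k);print(n,"disc fit",circ(wat(c,np.c_[u,v],10)).round(1))
E
```

```text
6.3 [520.81410023  58.91067324 218.73342588] [3.14137688e+00 1.49829179e-03 1.31162688e-03] 62.25193815939905
yellow_cup_center p0.69 [412. 216. 472. 255.] ztop 75.2 circle [ 449.3 -140.3   25.2] 268
   spot 0.60 [442. 247.] [ 444.4 -140.5   37.5]
black_jar_center p0.72 [ 81. 221. 130. 263.] ztop 96.5 circle [456.6 287.1  10.2] 189
   spot 0.93 [105. 253.] [438.1 288.2  48.5]
   spot 0.44 [552. 153.] [ 575.1 -302.4   48.5]
red_tray p0.91 [240.  64. 325. 166.] ztop 9.7 circle [596.   63.8  51.1] 1442
   spot 0.68 [283. 123.] [589.   61.8   0. ]
yellow_tray p0.88 [ 71.  74. 134. 165.] ztop 9.7 circle [601.1 296.6  51.5] 1074
   spot 0.68 [104. 125.] [598.5 298.    0. ]
white_tray p0.95 [530. 110. 560. 187.] ztop 9.5 circle [ 575.9 -350.8   50.6] 404
   spot 0.69 [549. 156.] [ 567.7 -348.4    0. ]
   spot 0.58 [432. 146.] [ 566.9 -129.2    0. ]
black_tray p0.81 [398.  91. 472. 187.] ztop 9.8 circle [ 567.9 -125.9   50.2] 1214
   spot 0.90 [433. 147.] [ 565.7 -130.5    0. ]
   spot 0.56 [446. 247.] [ 428.7 -167.2    0. ]
oil_center p0.59 [349. 128. 382. 153.] ztop 73.3 circle [572.2 -29.8   4.4] 32
   spot 0.86 [369. 141.] [572.  -32.   41.5]
red_tray disc fit [594.   64.1  50. ]
black_tray disc fit [ 567.4 -125.3   49.9]
yellow_tray disc fit [599.  294.7  50.2]
```

View pics/w2.png

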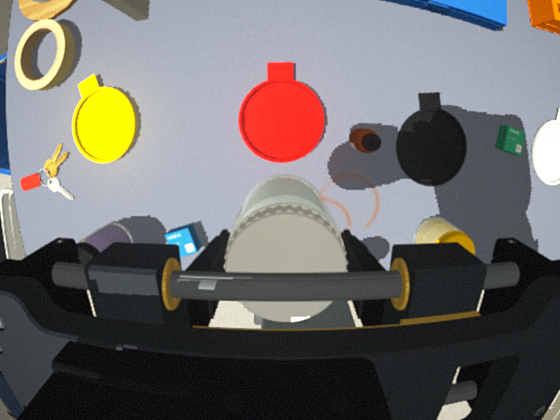

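The wrist view shows the jar held upright and the red tray ahead at (282,120), with its centre at about (593,63) mm. I'll set the jar down there.

move_arm([
  [[35,2,0,0,1],[65,4,0,0,1],[70,4,0,0,1],[70,4,-45,0,1],[70,4,-90,0,1],[70,4,-120,0,1],[70,4,-134,0,1],[70,4,-139,0,1],[70,4,-142,0,1],[70,4,-142,0,1]],
])

```text
clock: 8.65
tcp_pos: [591.3, 62.5, 78.4]
ee_rot: [3.141, -0.001, -0.0]
ft_force: [0.3, -0.2, -1.3]
grip_width: 61.8
finger_force: 20.0
```

move_arm([
  [[0,0,-1.5,0,1],[0,0,-3,0,1],[0,0,-3.5,0,1],[0,0,-3.5,0,1]],
])

```text
clock: 9.15
tcp_pos: [591.2, 62.5, 74.4]
ee_rot: [3.141, -0.0, -0.0]
ft_force: [-0.3, -0.6, 2.1]
grip_width: 61.8
finger_force: 20.0
```

move_arm([
  [[0,0,0,0,0.15],[0,0,0,0,0.15],[0,0,0,0,0.15],[0,0,40,0,0.15],[0,0,95,0,0.15],[0,0,145,0,0],[-60,2,145,0,0],[-115,4,145,0,0],[-150,4,145,0,0],[-150,4,145,0,0]],
])

```text
clock: 10.4
tcp_pos: [439.4, 66.6, 219.7]
ee_rot: [3.141, -0.0, 0.0]
ft_force: [0.8, 0.5, 0.7]
grip_width: 95.3
finger_force: 0.0
```

```bash
python3 - <<'E'
from h import *
s=bot.get_state();print(s["clock"],s["tcp_pos"],s["ee_rot"],s["grip_width"])
c=look(N[:4]+N[8:9],"w3")
E
```

```text
10.4 [439.41385875  66.55348017 219.68890834] [ 3.14147331e+00 -3.18383210e-04  8.19939979e-05] 95.34605197924836
fixative_jar_center p0.96 [254.   0. 324.  80.] ztop 108.8 circle [592.3  63.2  29.1] 3176
yellow_cup_center p0.63 [423. 156. 486. 212.] ztop 75.8 circle [ 447.1 -138.9   26.6] 1455
   spot 0.78 [454. 182.] [ 446.3 -138.2   37.5]
black_jar_center p0.66 [ 60. 164. 128. 223.] ztop 97.4 circle [438.6 293.7  26.9] 1459
canister_center p0.95 [350. 178. 391. 221.] ztop 58.0 circle [424.2 -31.7  17.8] 790
canister_center p0.53 [245.   1. 330.  95.] ztop 10.3 circle [593.8  64.1  50.2] 636
   spot 0.92 [371. 200.] [421.7 -33.9  28.5]
```

View pics/w3.png

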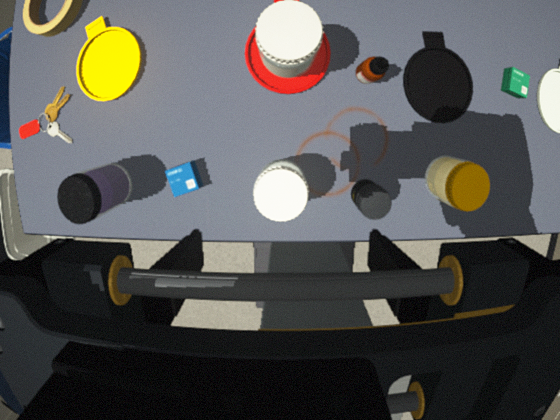

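The fixative jar stands in the red tray at (592,63) mm, top at 108. The white cup at (281,192) was not detected, so I'll measure it from the depth.

```bash
python3 - <<'E'
from h import *
c=wcam();m=np.zeros((420,560),bool);m[145:225,235:325]=1
P=wcloud(c,m);Q=P[(P[:,2]>68)&(P[:,2]<85)];print(np.median(Q[:,2]),circ(Q),len(Q))
E
```

```text
74.98381909362095 [437.47104451  70.89647315  27.3881683 ] 2280
```

move_arm([
  [[-2,4,-55,0,0],[-2,4,-110,0,0],[-2,4,-155,0,0],[-2,4,-175,0,0],[-2,4,-180,0,0],[-2,4,-180,0,1],[-2,4,-180,0,1],[-2,4,-180,0,1],[-2,4,-180,0,1],[-2,4,-180,0,1]],
], grip_force=20)

```text
clock: 12.25
tcp_pos: [439.2, 70.4, 39.5]
ee_rot: [3.142, -0.001, -0.0]
ft_force: [-1.6, -0.4, 6.2]
grip_width: 57.6
finger_force: 20.0
```

move_arm([
  [[0,0,0,0,1],[0,0,20,0,1],[0,0,65,0,1],[0,0,120,0,1],[0,0,165,0,1],[0,0,175,0,1]],
])

```text
clock: 13.0
tcp_pos: [439.6, 70.5, 216.4]
ee_rot: [3.142, -0.004, -0.0]
ft_force: [-0.9, 0.1, -2.4]
grip_width: 57.8
finger_force: 20.0
```

move_arm([
  [[4,-30,0,0,1],[12,-80,0,0,1],[20,-135,0,0,1],[29,-190,0,0,1],[38,-245,0,0,1],[47,-300,0,0,1],[56,-355,0,0,1],[63,-398,0,0,1],[68,-420,0,0,1],[68,-420,0,0,1]],
])

```text
clock: 14.25
tcp_pos: [506.5, -350.4, 211.7]
ee_rot: [-3.14, 0.002, -0.002]
ft_force: [-0.5, 0.2, -2.1]
grip_width: 57.7
finger_force: 20.0
```

```bash
cat >> h.py <<'E'
def disc(n):
    c=wcam()
    for q in bot.cut_out("wrist",n)[:2]:
        k=cv2.morphologyEx(q["mask"].astype(np.uint8),cv2.MORPH_OPEN,cv2.getStructuringElement(cv2.MORPH_ELLIPSE,(35,35)))
        v,u=np.nonzero(k)
        if len(u): print(n,"p%.2f"%q["p"],"disc fit",circ(wat(c,np.c_[u,v],10)).round(1))
    s=bot.get_state();print(s["clock"],s["tcp_pos"],s["grip_width"])
    return c
E
python3 - <<'E'
from h import *
c=disc("white_tray");disc("black_tray");cv2.imwrite("pics/w4.png",c["color"])
E
```

```text
white_tray p0.91 disc fit [ 488.7 -695.8   31.7]
white_tray p0.68 disc fit [ 575.6 -351.8   50.5]
14.35 [ 506.5391169  -348.7361761   212.67988702] 57.617770078685346
black_tray p0.92 disc fit [ 567.2 -128.3   49.5]
14.45 [ 506.85239362 -348.42945819  213.60694909] 57.7283129361331
```

View pics/w4.png

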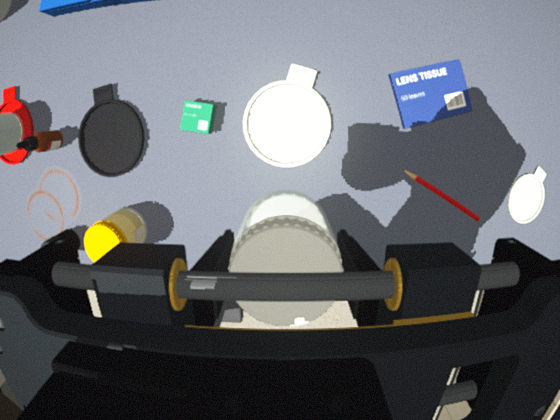

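The larger white tray is at (288,122), centre (576,-352) mm, and the cup is held upright. I'll place it.

move_arm([
  [[40,-2,0,0,1],[70,-3,-10,0,1],[70,-3,-60,0,1],[70,-3,-115,0,1],[70,-3,-150,0,1],[70,-3,-163,0,1],[70,-3,-167,0,1],[70,-3,-169,0,1],[70,-3,-170,0,1],[70,-3,-170,0,1]],
])

```text
clock: 15.7
tcp_pos: [577.3, -352.7, 44.9]
ee_rot: [3.141, -0.001, -0.0]
ft_force: [0.4, -0.6, -2.5]
grip_width: 57.9
finger_force: 20.0
```

Lower the last bit, release, then go to the yellow cup.

move_arm([
  [[0,0,-1,0,1],[0,0,-2,0,1],[0,0,-2,0,1]],
])

```text
clock: 16.08
tcp_pos: [577.2, -352.7, 43.6]
ee_rot: [3.141, -0.001, -0.0]
ft_force: [-3.2, 2.3, 10.1]
grip_width: 57.9
finger_force: 20.0
```

move_arm([
  [[0,0,0,0,0.15],[0,0,0,0,0.15],[0,0,0,0,0.15],[0,0,40,0,0.15],[0,0,95,0,0.15],[0,0,150,0,0],[-15,40,175,0,0],[-40,90,175,0,0],[-70,140,175,0,0],[-100,180,175,0,0]],
])

```text
clock: 17.32
tcp_pos: [475.9, -170.8, 217.2]
ee_rot: [3.141, -0.0, 0.0]
ft_force: [-0.6, 0.5, 0.2]
grip_width: 95.1
finger_force: 0.0
```

move_arm([
  [[-20,25,0,0,0],[-30,31,0,0,0],[-30,31,0,0,0],[-30,31,0,0,0]],
])

```text
clock: 17.82
tcp_pos: [447.8, -142.4, 217.1]
ee_rot: [3.141, -0.0, -0.001]
ft_force: [0.1, 0.3, -0.9]
grip_width: 95.2
finger_force: 0.0
```

```bash
python3 - <<'E'
from h import *
s=bot.get_state();print(s["clock"],s["tcp_pos"],s["ee_rot"],s["grip_width"])
c=look(N[1:3]+N[8:9],"w5")
E
```

```text
17.825 [ 447.80139348 -142.44967953  217.11715719] [ 3.14123802e+00 -3.83050509e-04 -8.67399839e-04] 95.18978021168344
white_cup_center p0.59 [434.  57. 501. 105.] ztop 79.7 circle [ 575.2 -351.7   26.8] 1510
   spot 0.68 [465.  84.] [ 573.1 -355.3   37.5]
canister_center p0.66 [168. 187. 212. 228.] ztop 57.8 circle [424.6 -32.7  17.4] 745
   spot 0.82 [188. 203.] [427.3 -28.6  28.5]
```

move_arm([
  [[0,2,-55,0,0],[0,2,-110,0,0],[0,2,-155,0,0],[0,2,-173,0,0],[0,2,-177,0,0],[0,2,-177,0,1],[0,2,-177,0,1],[0,2,-177,0,1],[0,2,-177,0,1],[0,2,-177,0,1]],
])

```text
clock: 19.42
tcp_pos: [447.2, -139.6, 40.5]
ee_rot: [3.141, -0.001, -0.0]
ft_force: [0.4, -0.3, 6.1]
grip_width: 57.8
finger_force: 20.0
```

move_arm([
  [[0,0,0,0,1],[0,0,20,0,1],[0,0,65,0,1],[0,0,120,0,1],[0,0,165,0,1],[0,0,175,0,1]],
])

```text
clock: 20.18
tcp_pos: [447.6, -139.7, 217.3]
ee_rot: [3.14, -0.004, -0.0]
ft_force: [0.1, -0.8, -2.9]
grip_width: 57.3
finger_force: 20.0
```

move_arm([
  [[4,30,0,0,1],[12,80,0,0,1],[21,135,0,0,1],[30,190,0,0,1],[40,245,0,0,1],[50,300,0,0,1],[60,355,0,0,1],[70,405,0,0,1],[77,437,0,0,1],[77,437,0,0,1]],
])

```text
clock: 21.42
tcp_pos: [523.5, 299.1, 212.7]
ee_rot: [3.14, 0.003, 0.002]
ft_force: [-0.5, -0.8, -2.5]
grip_width: 57.7
finger_force: 20.0
```

```bash
python3 - <<'E'
from h import *
c=disc("yellow_tray");cv2.imwrite("pics/w6.png",c["color"])
for n in("black_jar_center","fixative_jar_center"):
  for s in bot.cut_out("wrist",n)[:1]: 
    P=wcloud(c,s["mask"]);zt=np.percentile(P[:,2],90);print(n,s["p"],zt,circ(P[abs(P[:,2]-zt)<4]))
E
```

```text
yellow_tray p0.97 disc fit [599.7 296.   50. ]
21.525 [523.39016489 297.04999319 213.48372992] 57.79976026433507
fixative_jar_center 0.74 108.61237183736732 [592.50256611  64.58188909  28.80647097]
```

View pics/w6.png

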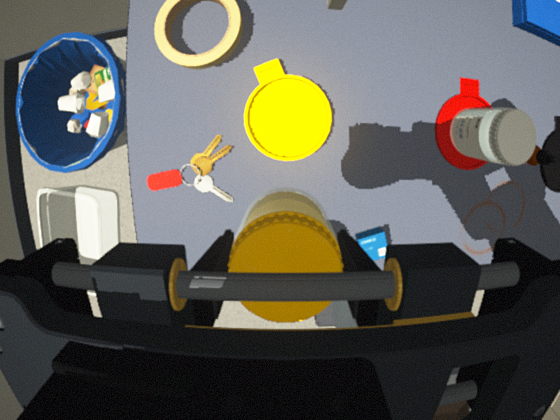

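The yellow tray is at (288,117), centre (600,296) mm, and the yellow cup is held upright. I'll place it.

move_arm([
  [[40,0,0,0,1],[75,-1,-10,0,1],[75,-1,-60,0,1],[75,-1,-115,0,1],[75,-1,-150,0,1],[75,-1,-163,0,1],[75,-1,-167,0,1],[75,-1,-169,0,1],[75,-1,-170,0,1],[75,-1,-170,0,1]],
])

```text
clock: 22.88
tcp_pos: [599.3, 296.6, 45.9]
ee_rot: [-3.141, -0.001, -0.0]
ft_force: [0.6, -0.4, -1.7]
grip_width: 57.5
finger_force: 20.0
```

move_arm([
  [[0,0,-1,0,1],[0,0,-2,0,1],[0,0,-2,0,1]],
])

```text
clock: 23.25
tcp_pos: [599.3, 296.6, 44.6]
ee_rot: [-3.141, -0.001, -0.0]
ft_force: [-3.3, -1.3, 9.8]
grip_width: 57.8
finger_force: 20.0
```

move_arm([
  [[0,0,0,0,0.15],[0,0,0,0,0.15],[0,0,0,0,0.15],[0,0,40,0,0.15],[0,0,95,0,0.15],[0,0,150,0,0],[-45,-2,175,0,0],[-100,-4,175,0,0],[-150,-5,175,0,0],[-161,-5,175,0,0]],
])

```text
clock: 24.5
tcp_pos: [435.8, 291.4, 218.7]
ee_rot: [3.142, 0.0, 0.001]
ft_force: [1.7, 0.7, 1.5]
grip_width: 95.2
finger_force: 0.0
```

move_arm([
  [[0,0,0,0,0],[0,0,0,0,0]],
])

```text
clock: 24.75
tcp_pos: [439.4, 291.6, 218.0]
ee_rot: [-3.142, -0.0, -0.001]
ft_force: [0.4, 0.3, 1.1]
grip_width: 95.4
finger_force: 0.0
```

```bash
python3 - <<'E'
from h import *
s=bot.get_state();print(s["clock"],s["tcp_pos"],s["ee_rot"],s["grip_width"])
c=look(["yellow_cup_center","black_jar_center","fixative_jar_center"],"w7")
m=np.zeros((420,560),bool);m[145:230,235:335]=1
P=wcloud(c,m);Q=P[(P[:,2]>92)&(P[:,2]<104)];print(np.median(Q[:,2]),circ(Q),len(Q))
E
```

```text
24.75 [439.3677176  291.55806839 218.01588902] [-3.14156961e+00 -3.96903152e-04 -7.31202968e-04] 95.36737910853043
yellow_cup_center p0.92 [250.   6. 309.  70.] ztop 79.8 circle [598.1 296.4  27. ] 2312
   spot 0.57 [280.  41.] [599.1 296.7  37.5]
black_jar_center p0.90 [252. 159. 308. 229.] ztop 97.8 circle [438.3 294.5  27.1] 2594
fixative_jar_center p0.75 [252.   6. 308.  72.] ztop 79.8 circle [598.4 296.5  27.2] 2327
fixative_jar_center p0.59 [442.  28. 530.  92.] ztop 108.6 circle [592.2  64.2  28.9] 1748
   spot 0.87 [484.  60.] [595.3  59.9  52. ]
97.02469325062827 [438.26258575 294.59064625  27.37699717] 2628
```

View pics/w7.png

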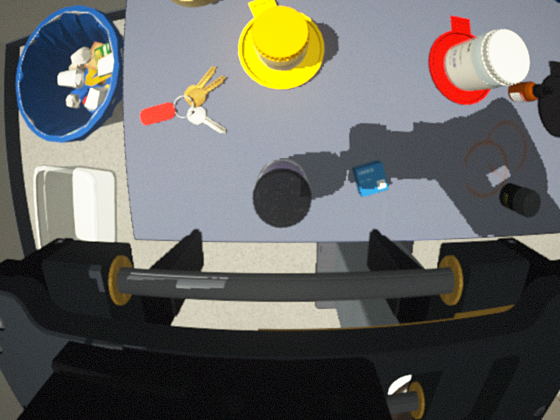

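The yellow cup stands in its tray at (281,40), top at 79.8 mm. The black jar at (281,198) has its centre at (438,294.5) mm. Next I'll grasp it.

move_arm([
  [[-1,3,-55,0,0],[-1,3,-110,0,0],[-1,3,-143,0,0],[-1,3,-156,0,0],[-1,3,-156,0,0],[-1,3,-156,0,1],[-1,3,-156,0,1],[-1,3,-156,0,1],[-1,3,-156,0,1],[-1,3,-156,0,1]],
])

```text
clock: 26.35
tcp_pos: [437.1, 294.5, 62.4]
ee_rot: [-3.142, -0.0, -0.0]
ft_force: [0.0, -0.7, 2.5]
grip_width: 57.3
finger_force: 20.0
```

move_arm([
  [[0,0,0,0,1],[0,0,20,0,1],[0,0,65,0,1],[0,0,120,0,1],[0,0,150,0,1],[0,0,155,0,1]],
])

```text
clock: 27.1
tcp_pos: [437.3, 294.6, 218.4]
ee_rot: [-3.14, -0.002, -0.0]
ft_force: [-0.1, -0.0, -2.1]
grip_width: 57.4
finger_force: 20.0
```

move_arm([
  [[4,-30,0,0,1],[10,-80,0,0,1],[17,-135,0,0,1],[24,-190,0,0,1],[31,-245,0,0,1],[38,-300,0,0,1],[45,-355,0,0,1],[51,-400,0,0,1],[55,-422,0,0,1],[55,-422,0,0,1]],
])

```text
clock: 28.35
tcp_pos: [491.5, -128.6, 215.3]
ee_rot: [-3.141, 0.003, -0.003]
ft_force: [0.0, -0.0, -2.3]
grip_width: 58.0
finger_force: 20.0
```

```bash
python3 - <<'E'
from h import *
c=disc("black_tray");cv2.imwrite("pics/w8.png",c["color"])
E
```

```text
black_tray p0.60 disc fit [ 567.2 -126.6   49.9]
28.45 [ 491.41646722 -126.96244213  215.89282056] 57.748682521027035
```

View pics/w8.png

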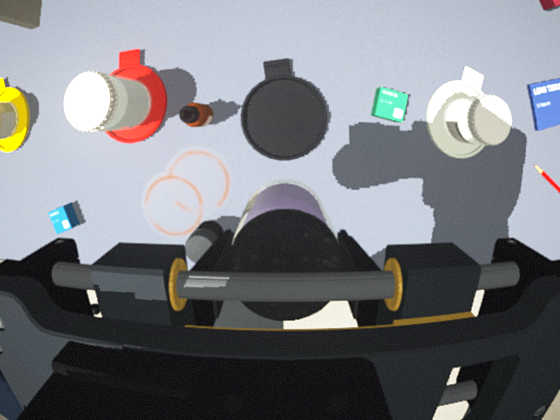

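The black tray is at (285,117), centre (567,-127) mm, and the jar is held upright. I'll place it.

move_arm([
  [[40,0,0,0,1],[74,1,-10,0,1],[74,1,-55,0,1],[74,1,-105,0,1],[74,1,-132,0,1],[74,1,-143,0,1],[74,1,-147,0,1],[74,1,-149,0,1],[74,1,-150,0,1],[74,1,-150,0,1]],
])

```text
clock: 29.7
tcp_pos: [566.2, -126.6, 67.7]
ee_rot: [3.141, -0.001, -0.0]
ft_force: [0.6, 0.8, -2.1]
grip_width: 57.9
finger_force: 20.0
```

move_arm([
  [[0,0,-1,0,1],[0,0,-2,0,1],[0,0,-2,0,1]],
])

```text
clock: 30.08
tcp_pos: [566.4, -126.6, 66.3]
ee_rot: [3.141, -0.001, -0.0]
ft_force: [-1.7, 2.2, 8.8]
grip_width: 57.8
finger_force: 20.0
```

move_arm([
  [[0,0,0,0,0.15],[0,0,0,0,0.15],[0,0,0,0,0.15],[0,0,40,0,0.15],[0,0,95,0,0.15],[0,0,150,0,0.15],[-45,30,165,0,0.15],[-90,60,175,0,0.15],[-100,65,175,0,0.15],[-100,65,175,0,0.15]],
])

```text
clock: 31.32
tcp_pos: [466.2, -61.5, 240.5]
ee_rot: [3.141, -0.001, 0.0]
ft_force: [-0.5, 0.2, 0.4]
grip_width: 81.1
finger_force: 0.0
```

```bash
python3 - <<'E'
from h import *
s=bot.get_state();print(s["clock"],s["tcp_pos"],s["ft_force"],s["grip_width"])
c=look(N[:4]+N[8:],"w9")
E
```

```text
31.325 [466.22946838 -61.54395601 240.48361498] [-0.50484748  0.17645239  0.35403392] 81.10417368131594
fixative_jar_center p0.87 [132.  40. 211. 107.] ztop 108.7 circle [592.5  62.5  28.8] 2408
fixative_jar_center p0.28 [ 27.  56.  69. 131.] ztop 10.0 circle [607.1 302.   57. ] 565
   spot 0.66 [173.  73.] [596.7  64.4  52. ]
yellow_cup_center p0.80 [  2.  77.  57. 117.] ztop 79.3 circle [598.8 295.3  27.2] 821
white_cup_center p0.68 [240. 195. 278. 234.] ztop 58.0 circle [424.  -32.7  17.7] 745
white_cup_center p0.58 [475.  86. 539. 129.] ztop 79.5 circle [ 575.2 -351.9   27.3] 1070
white_cup_center p0.54 [  1.  76.  60. 116.] ztop 79.3 circle [598.6 295.   26.9] 810
   spot 0.61 [503. 107.] [ 573.  -351.8   37.5]
black_jar_center p0.94 [318.  64. 379. 123.] ztop 101.9 circle [ 567.2 -126.2   27.2] 2379
canister_center p0.70 [243. 195. 275. 235.] ztop 58.0 circle [424.1 -32.7  17.7] 739
canister_center p0.41 [156.  31. 226. 122.] ztop 10.2 circle [602.   68.2  57.2] 862
   spot 0.95 [260. 215.] [424.8 -31.2  28.5]
   spot 0.62 [488. 107.] [ 571.5 -332.7   28.5]
oil_center p0.61 [244.  82. 270. 106.] ztop 75.7 circle [571.9 -30.2   4.3] 25
   spot 0.78 [256.  89.] [574.9 -29.6  41.5]
   spot 0.55 [31. 98.] [596.5 295.9  41.5]
```

View pics/w9.png

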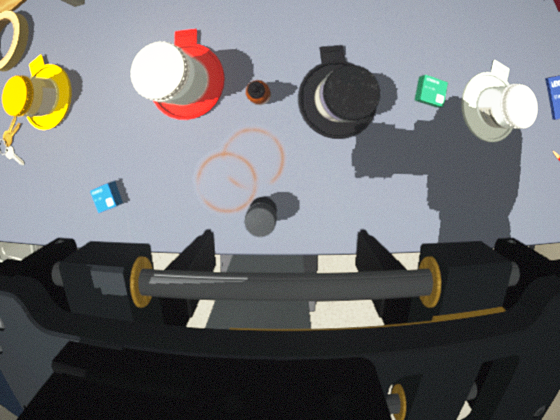

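All four jars stand in their trays: yellow (40,95), fixative (178,75), black (345,95) and white (500,105). The canister (260,215) and bottle (258,92) have not moved.

```bash
python3 -c "
from bench import bot
print(bot.sign_off())"
```

```text
the job is handed in; nothing more can be done
None
```

I placed all four jars upright in their matching trays, fixative jar in red first, left the canister and dropper bottle where they stood, and handed the job in at about 31 s; no verdict came back.

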